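Load the slide tray into the slide scanner

TASK

Load the slide tray into the scanner: bring the empty carriage by its knob back to the loading stop in front of the tray dock, then press on the tray's black thumb pad (firmly but without bearing down hard, and never on the glass slides) and draw the tray toward you out of the dock onto the carriage until it is fully home against the front stop and the sprung brass catch has popped up behind it. Then slide the carriage with the tray all the way under the scanning head to its stop. Leave the other things on the bench where they are.

Things in the scene. Friction and masses are not known exactly. Their poses are not given: they have to be found in the camera images.
- scanner: White bench-top slide scanner on a grey base, fixed, 272 x 302 mm. Origin on the bench (z 0); its x axis points away from the robot, turned up to 0.25 rad, y to the left, z up. Two lanes along x: loading lane (to the dock) at y -70 mm, scanning lane (under the head) at y +70 mm; beds at z 40 mm.
- dock (a point): Middle of the front edge of the dark tray dock's floor, behind the loading lane. From here the dock reaches 127 mm back (scanner +x) and 51 mm to each side; a clear roof, top 19.5 mm above this point, covers it from 42 mm back; the front 42 mm, where the tray's thumb pad lies, is open above.
- scan_head (a point): Middle of the lower front edge of the white scanning head, 66 mm above the bench. The head reaches 138 mm back, 57 mm to each side and 62 mm up from here; the loaded carriage passes below it, its knob stays outside.
- carriage (a joint): Aluminium carriage's slide along the scanner's +y (left), m: 0 = hard loading stop, in line with the dock; 0.140 = hard scanning stop under the head. Starts at 0.045 to 0.10. Friction about 2 N; stays where it is left. A tray only partly out of the dock locks it.
- carriage_bed (a point): The carriage; this point is on the middle of its bed top, at scanner x -63, y -70 + joint, z 40 mm; axes as the scanner's. Bed x -67 to 67 mm; front stop 6 mm high, its inner face at x -61 mm. Side guides leave a channel 90 mm wide and 9.8 mm high, with 82 mm between their lips; guide tops 11.8 mm above the bed. Open at the rear, to the dock.
- carriage_knob (a point): Centre of the grip of the black upright knob on the carriage's right-hand wing: round, 18 mm across, top 13 mm above this point, the grip 12 mm to below it; the wing lies 32 mm below. Best gripped from above with the fingers fore and aft (along scanner x).
- tray: Blue slide tray, 118 (x) x 86 x 8 mm, 0.2 to 0.3 kg, loose and flat in the dock, too wide to grip. Origin at the centre of its underside, axes as the scanner's. Near end (x -59 to -25 mm): bare black ribbed thumb pad, level with the top; behind it glass slides. Seated, its origin is at carriage_bed x -2 mm, about 130 mm nearer. Friction on metal 0.3; a press of 8 to 20 N draws it, 50 N breaks it.
- catch (a joint): Sprung brass catch at the rear of the carriage bed, travel down, m: 0 = up, about 0.004 = held down by a tray riding over it (1 to 2 N). Its ramp faces the dock; its upright face, at carriage_bed x 58 mm, ends up 1 mm behind the rear edge of the seated tray.
- slides: Three glass slides fixed across the tray (tray x -24 to 53 mm), 1 mm above its top, pale with pink specimens and white ends; not to be touched. Origin 8 mm above the tray's.
- marker_black: loose black marker pen, 129 x 15 mm, lying on the bench to the right; a bystander
- pipette_200: loose white pipette, 254 x 42 mm, lying on the bench to the right; a bystander
- bottle_small: loose small bottle with blue cap, 44 mm wide, 86 mm tall, standing at the back right; a bystander
- tweezers: loose steel tweezers, 115 x 14 mm, lying on the bench at the left; a bystander

How it is judged:
By the outcome, as a careful person would: the job done as asked, in the order asked, and still so for the second after the job is handed in, with the robot touching nothing.
It also fails if it takes over 64 s, if anything falls off the work surface, if the arm or the gripper's body presses on something with over 40 N, if the wrist force passes 120 N, or if a joint passes its speed limit or range.

ROBOT

A 6-joint arm with a two-finger parallel gripper is mounted at the origin on a cart in front of the work surface, level with it; the furniture and walls round the work are solid. World frame = base frame: x ahead of the robot, y to its left, z up, the work surface at z = 0. Lengths are in m, angles in rad, forces in N, time in s.
With the tool pointing down it reaches from about 0.35 to 0.8 m from the base axis. Payload 7.3 kg.
Tool frame: the origin (TCP) lies between the finger pads; the fingertips stand ahead of it and the grasp point (between the pads) lies 6 mm ahead of it (arm.tip_reach is the z of the fingertips in the tool frame, in m); z points along the fingers, y is the direction in which the jaws open and shut (so a half turn about z gives the same grasp; the last joint's range is limited). The gripper opens to 85 mm and grips with 20 to 120 N. Pads are 22 mm wide; open, the fingers measure 114 mm over their backs; the gripper's body (76 mm by 85 mm) begins 54 mm behind the grasp point. The pads swing forward as they close: fully open they stand 13 mm farther back than shut.
Start: joints at [1.159, 0.342, 1.524, -0, 1.275, -0.146], TCP at [0.138, 0.507, 0.256] pointing down, gripper open.
Joint ranges: [-2.53, 2.53], [-0.77, 2.02], [0.04, 2.7], [-1, 4.14], [0.28, 2.66], [-3.11, 3.11]. Speed limits (rad/s): [2.57, 2.57, 3.14, 3.14, 3.14, 3.14].

INTERFACE

Orientations are given as a unit quaternion [w, x, y, z].
In Python, from cell import arm gives the robot as it stands. The module is installed in compiled form; this text tells all that it offers. Calls block until the motion is done:
- arm.move_to(position, orientation): joint-space move of the TCP to a pose.
- arm.move_straight(position, vel=0.15, rot=None): straight line of the TCP; rot=None keeps the orientation; vel is the mean speed in m/s.
- arm.set_joints(angles): joint-space move.
- arm.gripper_to(opening, f_grip=None): finger opening in m; f_grip is the grip in N (None keeps the last); returns when the fingers have stopped.
- arm.sleep(seconds).
- arm.inverse_kinematics(position, orientation): joint angles nearest the present ones, or None.
- arm.sense(): the state.
- arm.grab_frame(name): name is "scene" or "top"; returns a dict with "image" (384x512x3 uint8, red, green, blue), "z_map" (384x512 float32, m along the optical axis (not along the pixel's ray), 0 where there is no reading), "mtx" (3x3 intrinsics, pixels), "cam_to_world" (4x4, takes a point from camera to world coordinates). Camera axes: x right, y down, z forward; pixel columns grow to the right and rows downward; lengths in m; the calibration is good to about 2 mm. A picture is of the moment at which its call begins.
A pose or a line that the arm cannot do raises arm.PlanningError and nothing moves.
- arm.hand_in(): hands the job in, once; it reports no verdict.
The state is a dict: "time_s": time; "q": joint angles; "joint_vel": joint speeds; "tau": joint torques, N m; "tcp_pos": TCP position; "tool_rot": TCP orientation; "force": force on the tool from outside, world axes, zero at the start; "wrist_torque": the same for the moment, N m; "finger_gap": finger opening in m.
Only numpy, scipy, OpenCV 4.12 (cv2) and the standard library are available. Lean on these libraries where they do the work, as an engineer would, in place of code of your own. Each camera call takes 0.05 s, during which the arm holds its last target.

## Working session

There is one attempt and no reset: what is moved stays moved. The work goes in short steps, each a Python script; the robot and the scene stay as the last script left them, time stands still between calls to the robot, and variables do not carry over. Pictures are saved under pics/ and viewed, and the job is handed in when it is done.

```bash
mkdir -p pics; cat > h.py <<'E'
import numpy as np, cv2
from cell import arm
def shot(name,tag):
    f=arm.grab_frame(name); np.savez(f'pics/{tag}.npz',z=f['z_map'],K=f['mtx'],T=f['cam_to_world'],im=f['image'])
    cv2.imwrite(f'pics/{tag}.png',cv2.cvtColor(f['image'],cv2.COLOR_RGB2BGR)); return f
def crop(tag,u0,v0,u1,v1,s,out):
    im=cv2.imread(f'pics/{tag}.png')[v0:v1,u0:u1]
    cv2.imwrite(f'pics/{out}.png',cv2.resize(im,None,fx=s,fy=s,interpolation=cv2.INTER_CUBIC))
def px(tag,u,v,zw=None):
    d=np.load(f'pics/{tag}.npz'); K,T=d['K'],d['T']
    r=np.linalg.inv(K)@[u,v,1.]
    if zw is None:
        r=r*d['z'][int(round(v)),int(round(u))]
        return (T@[*r,1])[:3]
    w=T[:3,:3]@r; return T[:3,3]+w*(zw-T[2,3])/w[2]
def proj(tag,P):
    d=np.load(f'pics/{tag}.npz'); p=np.linalg.inv(d['T'])@[*P,1]; q=d['K']@p[:3]; return q[:2]/q[2]
E
python3 - <<'E'
from h import *
shot('top','t0');shot('scene','s0')
print(arm.sense()['tool_rot'],arm.tip_reach,np.load('pics/t0.npz')['T'],np.load('pics/s0.npz')['T'])
E
```

```text
[-1.90816666e-04  1.32531840e-01  9.91178495e-01 -6.83017394e-04] 0.025 [[ 0.01666051 -0.99112681  0.1318714   0.38915247]
 [-0.99970238 -0.01416166  0.01986439 -0.00972029]
 [-0.01782061 -0.1321631  -0.99106778  1.37575913]
 [ 0.          0.          0.          1.        ]] [[ 0.64267111 -0.51574332  0.56655333 -0.01503213]
 [-0.7658781  -0.41306264  0.49275755 -0.50403923]
 [-0.0201144  -0.75059182 -0.66045994  0.74447333]
 [ 0.          0.          0.          1.        ]]
```

View pics/t0.png

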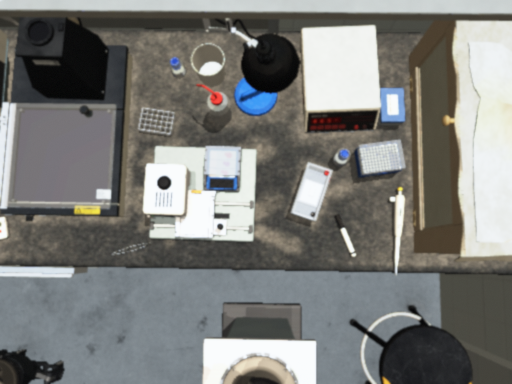

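View pics/s0.png

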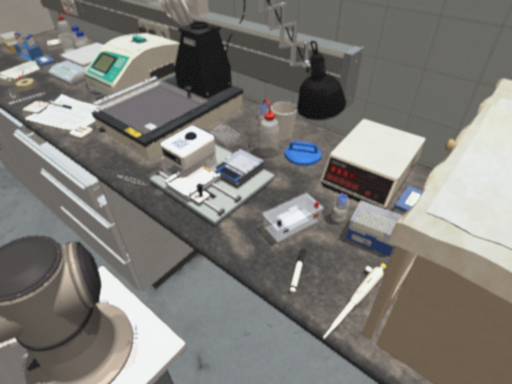

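```bash
python3 - <<'E'
from h import *
crop('t0',135,135,265,250,6,'c1'); crop('s0',145,120,280,225,5.5,'c2')
E
```

```text
(no output)
```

View pics/c1.png

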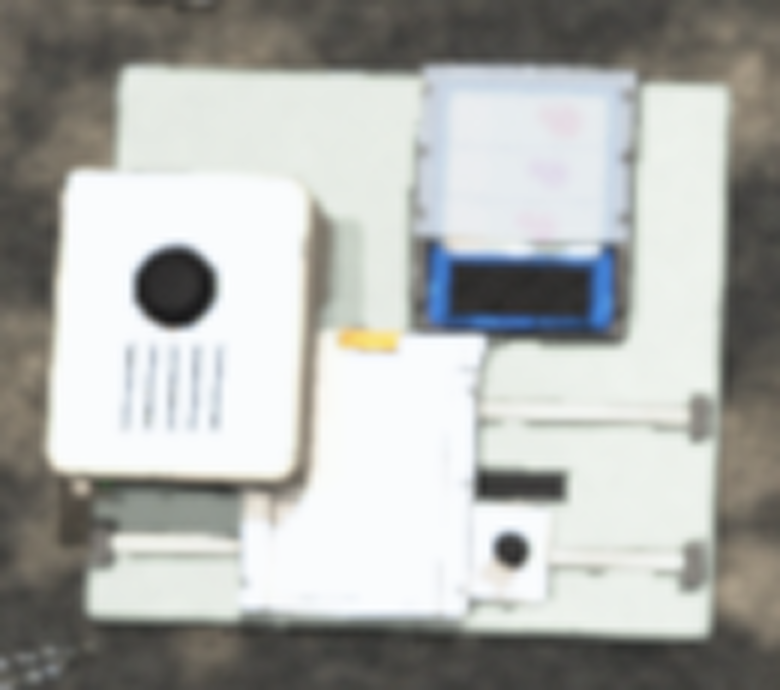

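View pics/c2.png

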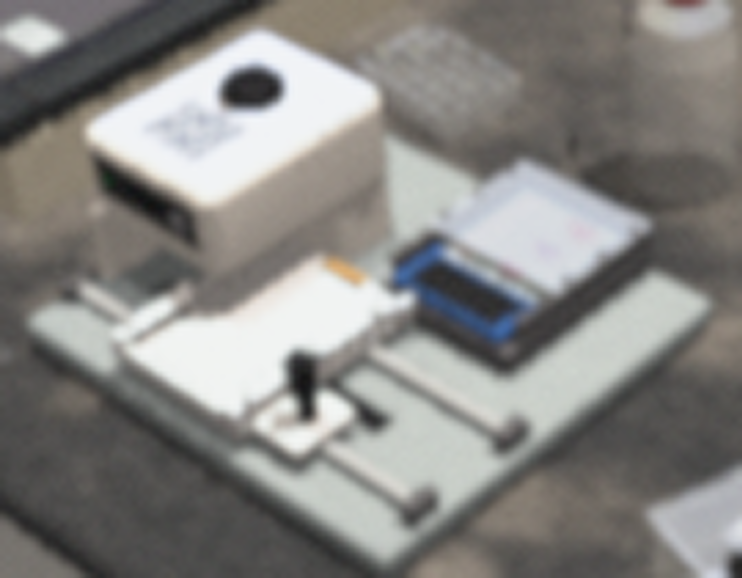

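```bash
python3 - <<'E'
from h import *
def c(u,v): return 135+(u+.5)/6-.5,135+(v+.5)/6-.5
for n,u,v in [('TL',122,68),('TR',728,85),('BR',710,636),('BL',88,618)]:
    uu,vv=c(u,v); print(n, px('t0',uu,vv,0.012).round(4))
for n,u,v in [('base',680,250),('base2',250,130),('knob',511,549),('pad',520,290),('padtop?',450,290),('roof',520,170),('bed',400,480),('head',100,300)]:
    uu,vv=c(u,v); print(n,px('t0',uu,vv).round(4))
# pad and blue corners at z .048
for z in (.045,.05,.055):
  for n,u,v in [('padBL',450,317),('padBR',590,320),('padTL',455,262),('padTR',595,266),('trayBL',428,325),('trayBR',612,330)]:
    print(z,n,px('t0',*c(u,v),z).round(4))
print(px('t0',*c(511,549),.085))
def c2(u,v): return 145+(u+.5)/5.5-.5,120+(v+.5)/5.5-.5
for n,u,v in [('knobtop',303,358),('pad',472,292),('base',470,490),('wing',300,430)]:
    print('s',n,px('s0',*c2(u,v)).round(4))
E
```

```text
TL [0.7072 0.3223 0.012 ]
TR [0.7024 0.0207 0.012 ]
BR [0.4308 0.0249 0.012 ]
BL [0.4347 0.3265 0.012 ]
base [0.6176 0.0425 0.0223]
base2 [0.6751 0.2558 0.0191]
knob [0.4669 0.115  0.0852]
pad [0.5921 0.1172 0.0525]
padtop? [0.5924 0.1512 0.0479]
roof [0.6482 0.1178 0.0629]
bed [0.5017 0.1734 0.0393]
head [0.5737 0.2997 0.1257]
0.045 padBL [0.5797 0.1511 0.045 ]
0.045 padBR [0.5792 0.0841 0.045 ]
0.045 padTL [0.6064 0.1495 0.045 ]
0.045 padTR [0.6054 0.0823 0.045 ]
0.045 trayBL [0.5757 0.1616 0.045 ]
0.045 trayBR [0.5746 0.0734 0.045 ]
0.05 padBL [0.579  0.1505 0.05  ]
0.05 padBR [0.5785 0.0837 0.05  ]
0.05 padTL [0.6056 0.1489 0.05  ]
0.05 padTR [0.6046 0.0819 0.05  ]
0.05 trayBL [0.575  0.1609 0.05  ]
0.05 trayBR [0.5739 0.0731 0.05  ]
0.055 padBL [0.5783 0.1499 0.055 ]
0.055 padBR [0.5778 0.0833 0.055 ]
0.055 padTL [0.6048 0.1483 0.055 ]
0.055 padTR [0.6038 0.0816 0.055 ]
0.055 trayBL [0.5743 0.1603 0.055 ]
0.055 trayBR [0.5732 0.0728 0.055 ]
[0.46687014 0.11505258 0.085     ]
s knobtop [0.4659 0.1107 0.085 ]
s pad [0.5935 0.1115 0.048 ]
s base [0.493  0.0227 0.0223]
s wing [0.4572 0.1115 0.0398]
```

```bash
python3 - <<'E'
from h import *
def c(u,v): return 135+(u+.5)/6-.5,135+(v+.5)/6-.5
for n,u,v,z in [('headTL',68,172,.128),('headTR',308,180,.128),('headBL',50,470,.128),('headBR',300,482,.128),
 ('dockFL',413,330,.04),('dockFR',628,340,.04),('roofTL',422,66,.0595),('roofTR',636,73,.0595),('roofBL',416,237,.0595),('roofBR',632,243,.0595),
 ('carFL',243,610,.0518),('carFR',465,614,.0518),('carRR',485,337,.0518),('carRL',330,332,.04),('catch',369,341,.042),('wingRB',545,600,.04),('wingRT',550,505,.04)]:
    print(n,px('t0',*c(u,v),z).round(4))
d=np.load('pics/t0.npz')['z']
for u,v in [(140,200),(185,200),(235,150),(238,160),(205,235)]: print(px('t0',u,v).round(4))
E
```

```text
headTL [0.6317 0.3164 0.128 ]
headTR [0.6295 0.2073 0.128 ]
headBL [0.4963 0.318  0.128 ]
headBR [0.4926 0.2059 0.128 ]
dockFL [0.5739 0.1694 0.04  ]
dockFR [0.5705 0.066  0.04  ]
roofTL [0.6989 0.1664 0.0595]
roofTR [0.6968 0.0638 0.0595]
roofBL [0.6158 0.1667 0.0595]
roofBR [0.6143 0.0639 0.0595]
carFL [0.4383 0.2437 0.0518]
carFR [0.4381 0.1391 0.0518]
carRR [0.5694 0.1334 0.0518]
carRL [0.5724 0.2093 0.04  ]
catch [0.568 0.19  0.042]
wingRB [0.4457 0.1026 0.04  ]
wingRT [0.4908 0.1014 0.04  ]
[0.5452 0.3612 0.0034]
[0.5338 0.2078 0.119 ]
[0.6864 0.0794 0.0624]
[0.6564 0.0699 0.0672]
[0.4435 0.1605 0.0416]
```

```bash
cat >> h.py <<'E'
from scipy.spatial.transform import Rotation as Ro
YAW=-0.0155; ex=np.array([np.cos(YAW),np.sin(YAW),0]); ey=np.array([-np.sin(YAW),np.cos(YAW),0]); ez=np.array([0,0,1.])
def quat(jaw):
    z=np.array([0,0,-1.]); R=np.column_stack([np.cross(jaw,z),jaw,z])
    q=Ro.from_matrix(R).as_quat(); return [q[3],q[0],q[1],q[2]]
QX=[quat(ex),quat(-ex)]; QY=quat(ey)
def st(msg=''):
    s=arm.sense(); print(msg,'t',round(s['time_s'],2),'p',np.round(s['tcp_pos'],4),'F',np.round(s['force'],2),'gap',round(s['finger_gap'],4)); return s
E
python3 - <<'E'
from h import *
st()
P=np.array([.4665,.114,.18])
best=None
for q in QX:
    j=arm.inverse_kinematics(P,q); print(q,j)
    if j is not None and (best is None or abs(j[5])<abs(best[1][5])): best=(q,j)
q=best[0]; print(q)
arm.gripper_to(.05,20); arm.move_to(P,q); st()
P[2]=.080; arm.move_straight(P,.1); st('down')
shot('top','t1');shot('scene','s1')
crop('s1',145,100,280,225,5,'c3')
crop('t1',135,135,265,250,5,'c4')
E
```

```text
t 0.1 p [0.1378 0.5063 0.2557] F [0.03 0.81 0.11] gap 0.0854
[np.float64(0.0), np.float64(0.7125655686888126), np.float64(0.701605523295811), np.float64(0.0)] [ 7.99054865e-02  3.41620894e-01  1.75696416e+00 -4.44089210e-16
  1.04300760e+00  9.54054865e-02]
[np.float64(0.0), np.float64(-0.701605523295811), np.float64(0.7125655686888126), np.float64(0.0)] [ 7.99054865e-02  3.41620894e-01  1.75696416e+00 -4.44089210e-16
  1.04300760e+00 -3.04618717e+00]
[np.float64(0.0), np.float64(0.7125655686888126), np.float64(0.701605523295811), np.float64(0.0)]
 t 2.42 p [0.4664 0.1148 0.1802] F [-0.46 -0.5   0.72] gap 0.05
down t 3.57 p [0.4669 0.1141 0.0805] F [-0.44 -0.58 -0.36] gap 0.0501
```

View pics/c3.png

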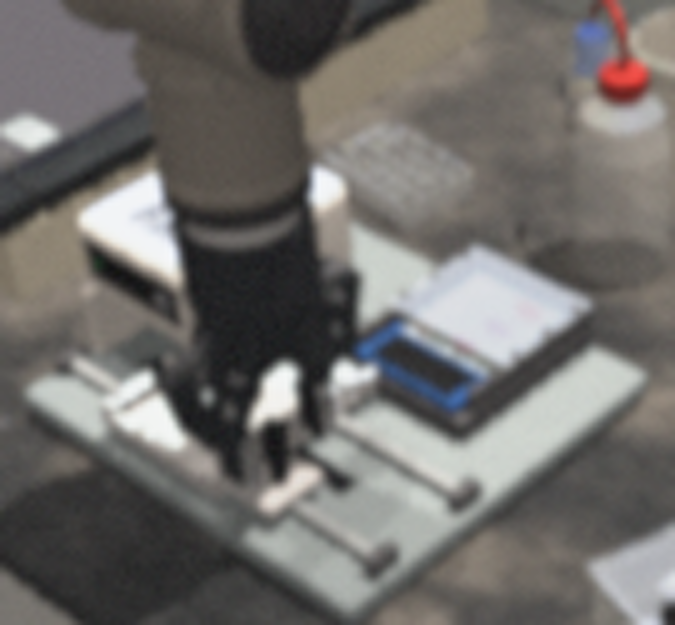

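The crop shows the knob standing between the open fingers (about 270,445), with the fingertips clear of the wing. Next I grip and draw it to the right.

```bash
python3 - <<'E'
from h import *
arm.gripper_to(0.0,25); s=st('grip')
p0=np.array([*s['tcp_pos'][:2],.080])
arm.move_straight(p0-ey*.06,.08); st('60')
for d in np.arange(.064,.090,.003):
    arm.move_straight(p0-ey*d,.03); s=st(f'{d:.3f}')
    if s['force']@ey>6: break
shot('top','t2')
crop('t2',135,135,265,250,6,'c5')
E
```

```text
grip t 4.06 p [0.4655 0.114  0.0803] F [-3.24 -0.16  6.02] gap 0.017
60 t 4.96 p [0.4645 0.0529 0.0803] F [-2.34 -1.79  6.19] gap 0.0169
0.064 t 5.24 p [0.4644 0.0492 0.0803] F [-1.95 -1.39  5.56] gap 0.017
0.067 t 5.49 p [0.4643 0.0462 0.0803] F [-2.18 -0.19  5.41] gap 0.017
0.070 t 5.74 p [0.4643 0.0433 0.0803] F [-4.17 -0.2   5.91] gap 0.017
0.073 t 5.99 p [0.4643 0.0414 0.0802] F [-2.08  7.46  5.24] gap 0.0169
```

View pics/c5.png

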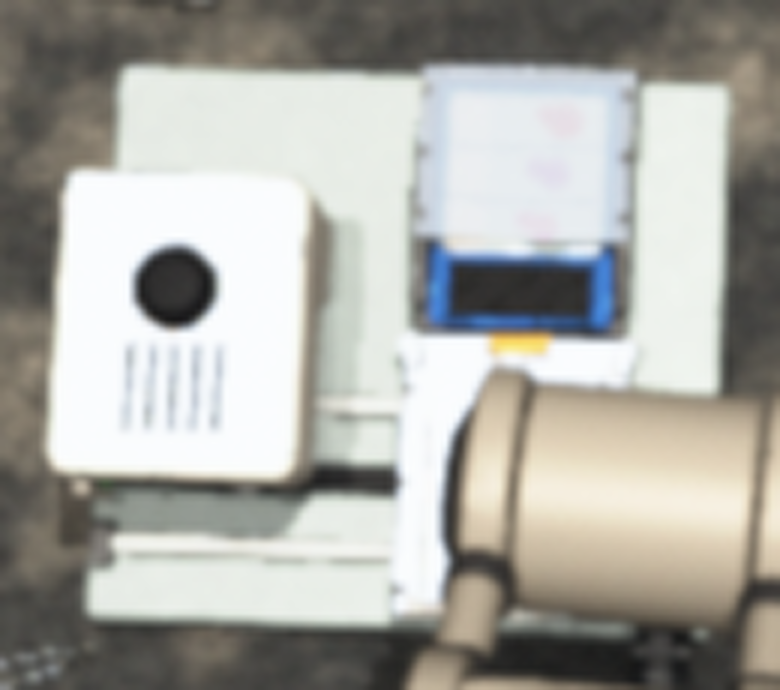

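The carriage is at the loading stop: the brass catch (520,343) lines up with the tray centre (521,290), and the stop force was 7.5 N. Next I release and press on the pad.

```bash
python3 - <<'E'
from h import *
s=st()
p=s['tcp_pos'].copy()
arm.gripper_to(.05); p[2]=.15; arm.move_straight(p,.2)
arm.gripper_to(0.0)
C=np.array([.5915,.116,.11])
arm.move_to(C,QY); C[2]=.083; arm.move_straight(C,.1); arm.sleep(.2)
s=st('above'); b=np.mean([ (arm.sleep(.05),arm.sense()['force'])[1] for _ in range(4)],0); print(b)
np.save('bias.npy',b)
shot('top','t3');shot('scene','s3'); crop('s3',145,100,280,225,5,'c6')
for z in np.arange(.078,.062,-.001):
    C[2]=z; arm.move_straight(C,.02); s=st(f'{z:.4f}')
    if (s['force']-b)[2]>5: break
E
```

```text
t 6.04 p [0.4643 0.0414 0.0802] F [-2.01  6.5   4.5 ] gap 0.0168
above t 9.39 p [0.5919 0.116  0.0838] F [-0.1   0.92  0.31] gap 0.0
[-0.18983885  0.15882811  0.11728095]
0.0780 t 10.09 p [0.5914 0.116  0.0777] F [ 0.12 -1.07 -0.18] gap -0.0002
0.0770 t 10.34 p [0.5915 0.116  0.077 ] F [-0.01 -0.15  0.81] gap 0.0003
0.0760 t 10.59 p [0.5915 0.116  0.076 ] F [-0.42 -0.46  0.03] gap 0.0002
0.0750 t 10.84 p [0.5915 0.116  0.0749] F [0.26 0.61 1.  ] gap -0.0004
0.0740 t 11.09 p [0.5914 0.116  0.0739] F [-0.15  0.62  0.17] gap -0.0001
0.0730 t 11.34 p [0.5916 0.116  0.0731] F [-0.02  0.29  1.94] gap -0.0
0.0720 t 11.59 p [0.5917 0.116  0.0731] F [-2.69 -1.11  7.96] gap 0.0001
```

View pics/c6.png

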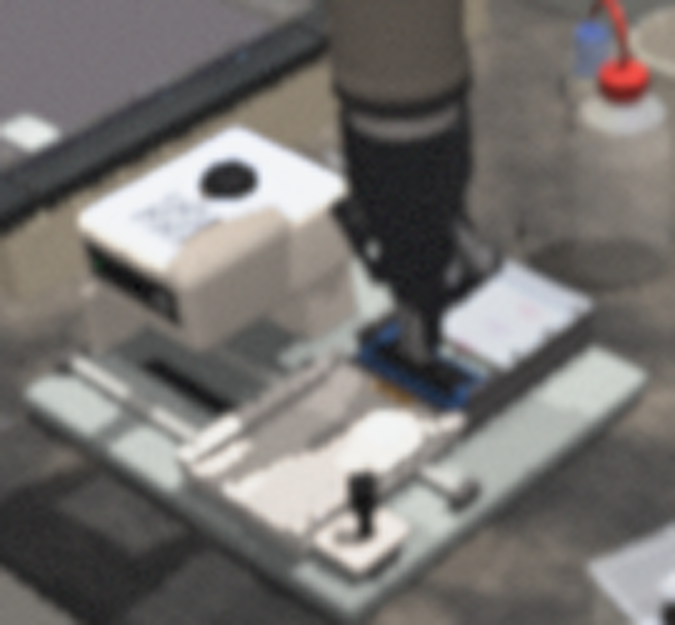

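The fingertips stand on the black pad (about 425,365), clear of the slides. Contact stiffness is about 7 N/mm. Next I press to about 13 N and draw.

```bash
python3 - <<'E'
from h import *
b=np.load('bias.npy')
C=np.array([.5915,.116,0]); z=.0713
arm.move_straight([*C[:2],z],.02); s=st('press')
d=0; log=[]
while d<.140:
    step=.008 if d<.112 else .002
    d+=step
    q=C-ex*d; q[2]=z
    arm.move_straight(q,.06 if d<.112 else .03)
    s=arm.sense(); f=s['force']-b
    print(f'{d:.3f} t{s["time_s"]:.2f} z{z:.4f} x{s["tcp_pos"][0]:.4f} F',f.round(1))
    if f[2]>22 or f[2]<6 : z+= np.clip((f[2]-13)/7000,-.001,.001)
    else: z+=np.clip((f[2]-13)/14000,-.0005,.0005)
    if f[0]>14 and d>.12: break
    if f[2]<2 and d<.1: print('lost');break
shot('top','t4');shot('scene','s4');crop('t4',135,135,265,250,6,'c7'); crop('s4',145,100,280,225,5,'c8')
E
```

```text
press t 11.84 p [0.5916 0.116  0.073 ] F [-4.23 -1.   11.95] gap 0.0003
0.008 t12.12 z0.0713 x0.5845 F [-0.5 -0.2  9.4]
0.016 t12.41 z0.0710 x0.5771 F [ 0.8  0.  12. ]
0.024 t12.69 z0.0710 x0.5692 F [ 1.5  0.  11.2]
0.032 t12.97 z0.0708 x0.5612 F [-0.4  0.3 12.3]
0.040 t13.26 z0.0708 x0.5533 F [ 0.2 -1.  12.4]
0.048 t13.54 z0.0707 x0.5454 F [-0.5 -1.1 12.4]
0.056 t13.82 z0.0707 x0.5375 F [ 0.1  0.5 13. ]
0.064 t14.11 z0.0707 x0.5296 F [ 0.7  0.1 13.6]
0.072 t14.39 z0.0707 x0.5216 F [ 0.7 -0.8 13.4]
0.080 t14.68 z0.0708 x0.5136 F [ 1.2 -0.2 14. ]
0.088 t14.96 z0.0708 x0.5055 F [ 0.5 -1.1 13.5]
0.096 t15.24 z0.0709 x0.4975 F [-0.4 -0.6 13.8]
0.104 t15.53 z0.0709 x0.4895 F [ 0.3 -0.6 14.1]
0.112 t15.94 z0.0710 x0.4818 F [ 1.8  0.2 12.3]
0.114 t16.19 z0.0710 x0.4802 F [ 3.2  0.2 11.3]
0.116 t16.44 z0.0708 x0.4785 F [ 2.5  0.7 12.9]
0.118 t16.69 z0.0708 x0.4766 F [ 2.2 -0.3 11.6]
0.120 t16.94 z0.0707 x0.4747 F [ 3.8 -0.9 11.6]
0.122 t17.19 z0.0706 x0.4729 F [ 3.8  0.1 13.4]
0.124 t17.44 z0.0707 x0.4708 F [ 3.4 -0.9 13.2]
0.126 t17.69 z0.0707 x0.4688 F [ 4.2 -0.6 13.3]
0.128 t17.94 z0.0707 x0.4668 F [ 3.   0.3 13.7]
0.130 t18.19 z0.0708 x0.4647 F [ 3.5 -0.9 12.4]
0.132 t18.44 z0.0707 x0.4629 F [ 3.2 -1.2 12.6]
0.134 t18.69 z0.0707 x0.4609 F [ 3.9 -0.3 13.3]
0.136 t18.94 z0.0707 x0.4589 F [ 3.2  0.3 13.2]
0.138 t19.19 z0.0707 x0.4568 F [ 4.5  0.2 13. ]
0.140 t19.44 z0.0707 x0.4549 F [ 3.2  0.3 13.4]
```

View pics/c7.png

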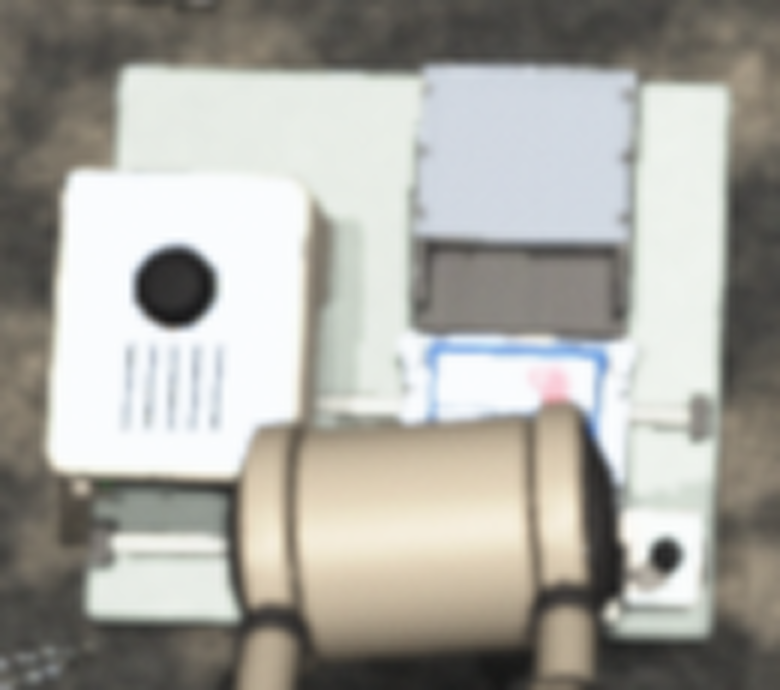

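View pics/c8.png

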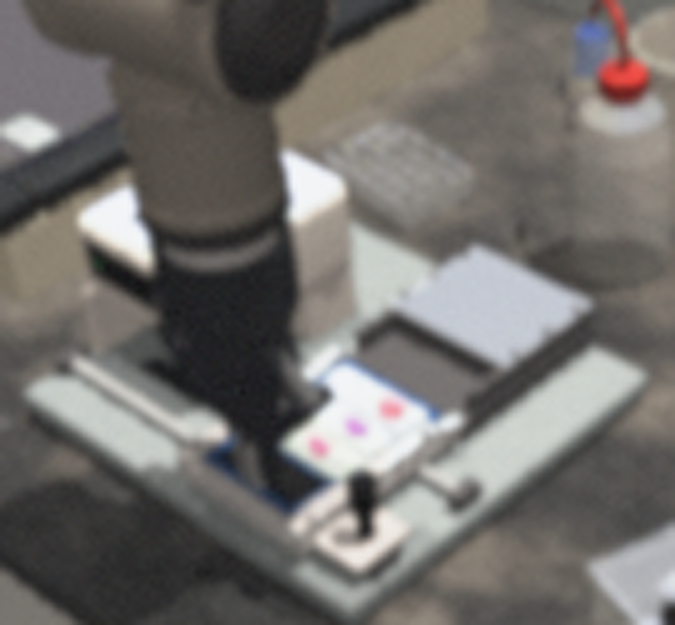

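```bash
python3 - <<'E'
from h import *
def c(u,v): return 135+(u+.5)/6-.5,135+(v+.5)/6-.5
for z in (.048,): print(px('t4',*c(430,344),z).round(4),px('t4',*c(607,348),z).round(4), 'dock front', px('t4',*c(520,333),.04).round(4))
crop('t4',195,180,250,230,14,'c9'); crop('s4',180,155,245,215,12,'c10')
E
```

```text
[0.5662 0.1599 0.048 ] [0.5654 0.0754 0.048 ] dock front [0.5732 0.1179 0.04  ]
```

View pics/c9.png

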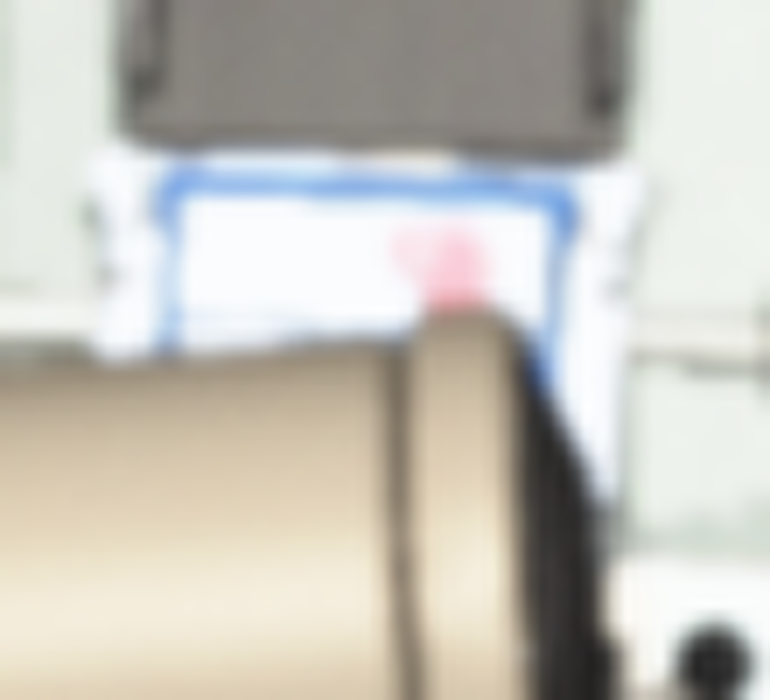

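View pics/c10.png

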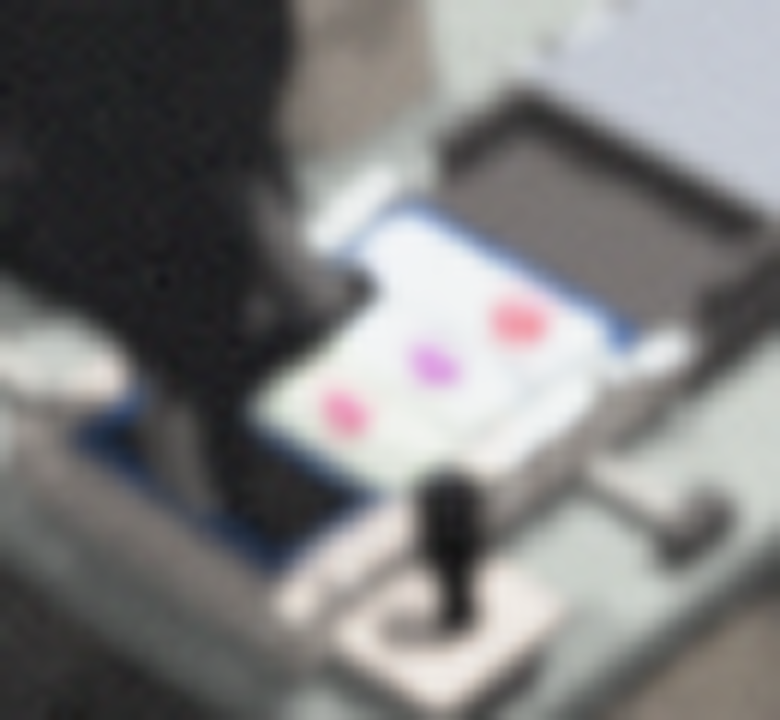

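```bash
python3 - <<'E'
from h import *
s=st(); p=s['tcp_pos'].copy()
p[2]=.13; arm.move_straight(p,.2); q=p.copy(); q[1]=-.12; q[2]=.2; arm.move_to(q,QY); st()
shot('top','t5');shot('scene','s5');crop('t5',190,170,260,245,8,'c11'); crop('s5',170,140,260,220,8,'c12')
E
```

```text
t 19.54 p [0.4549 0.1184 0.073 ] F [ 3.2  -0.55 13.67] gap -0.0002
 t 20.97 p [ 0.4545 -0.1191  0.1991] F [ 0.85 -0.32 -0.18] gap -0.0001
```

View pics/c11.png

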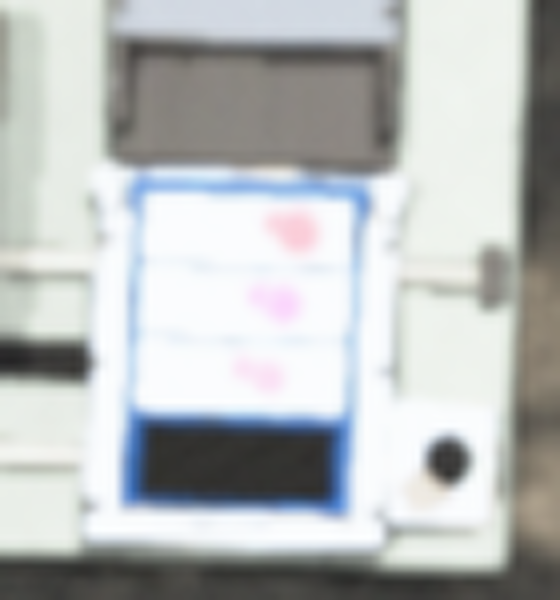

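View pics/c12.png

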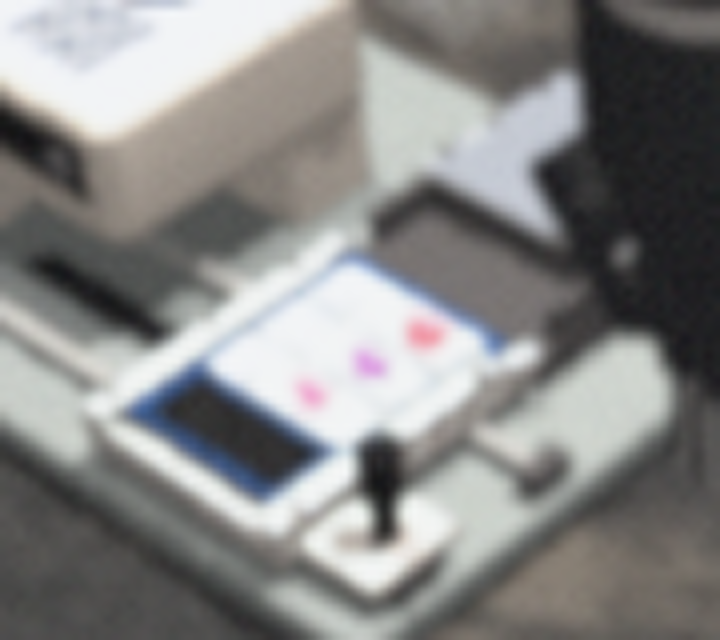

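```bash
python3 - <<'E'
from h import *
def c(u,v): return 190+(u+.5)/8-.5,170+(v+.5)/8-.5
O=np.array([.5677,.189,0])
for n,u,v,z in [('trayrear L',135,183,.048),('trayrear R',365,189,.048),('near L',125,503,.048),('near R',347,510,.048),('knob',447,460,.085),('front edge L',85,546,.046),('front R',385,552,.046),('padTL',145,425,.048),('padBL',142,499,.048)]:
    P=px('t5',*c(u,v),z); D=P-O; print(n,P.round(4),'scanner',round(D@ex*1e3,1),round(D@ey*1e3,1))
crop('t5',200,220,250,245,15,'c13');crop('t5',200,185,250,205,15,'c14')
for P in [O+ex*(-.124)+ey*(-.07)+ez*.048, O+ex*(-.006)+ey*-.07+ez*.048,O+ex*(-.130)+ey*-.07+ez*.046, O+ex*.004+ey*-.07+ez*.04]: print(proj('t5',P))
E
```

```text
trayrear L [0.5647 0.1594 0.048 ] scanner -2.6 -29.7
trayrear R [0.5637 0.077  0.048 ] scanner -2.3 -112.1
near L [0.4505 0.1594 0.048 ] scanner -116.7 -31.4
near R [0.4493 0.0808 0.048 ] scanner -116.7 -110.1
knob [0.4653 0.0442 0.085 ] scanner -100.2 -146.3
front edge L [0.4352 0.1734 0.046 ] scanner -132.2 -17.7
front R [0.4348 0.0671 0.046 ] scanner -131.0 -123.9
padTL [0.4782 0.1531 0.048 ] scanner -88.9 -37.2
padBL [0.452  0.1534 0.048 ] scanner -115.1 -37.4
[218.68473338 235.44512649]
[220.44689879 194.04201905]
[218.6628626  237.60279866]
[220.85314611 190.95743163]
```

View pics/c13.png

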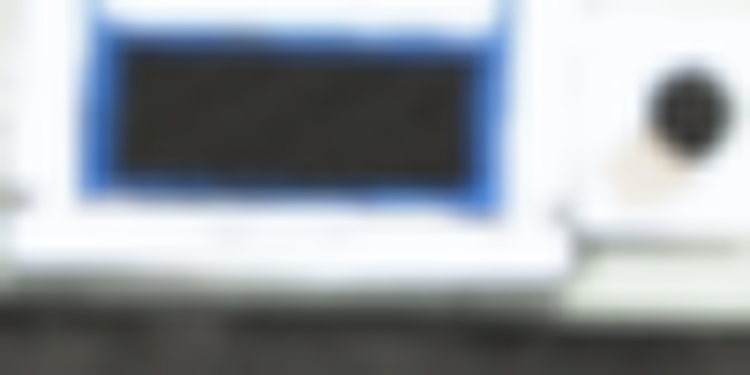

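View pics/c14.png

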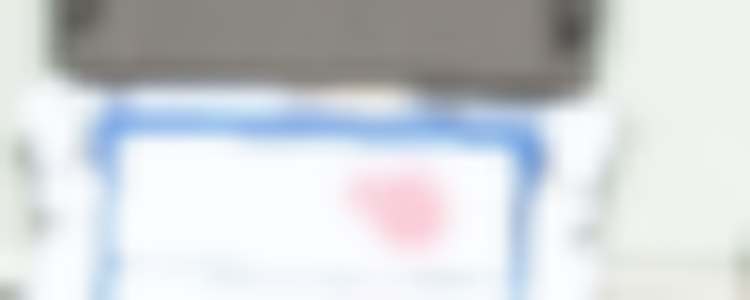

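The tray rear edge (crop row ~186) is about 5 mm short of home. A gap shows between the tray's near edge and the front stop, and the fingertips slipped on the pad once the catch resisted. I'll press again on the rear half of the pad, at about 17.5 N, and draw the rest.

```bash
python3 - <<'E'
from h import *
O=np.array([.5677,.189,0])
C=O-ex*.100-ey*.0705
A=C.copy();A[2]=.13
arm.move_to(A,QY); A[2]=.0765; arm.move_straight(A,.12); arm.sleep(.2)
b=np.mean([ (arm.sleep(.05),arm.sense()['force'])[1] for _ in range(4)],0); print(b)
z=.0735
def go(d,z,v):
    q=C-ex*d; q[2]=z; arm.move_straight(q,v); s=arm.sense(); f=s['force']-b
    print(f'{d:.4f} t{s["time_s"]:.2f} z{z:.4f} x{s["tcp_pos"][0]:.4f} F',f.round(1)); return f
while z>.068:
    f=go(0,z,.02)
    if f[2]>15: break
    z-=.0007 if f[2]<9 else .0004
d=0
while d<.013:
    d+=.001; f=go(d,z,.02)
    z+=np.clip((f[2]-17.5)/10000,-.0004,.0006)
    if f[0]>14: break
s=st(); p=s['tcp_pos'].copy()
p[2]=.13; arm.move_straight(p,.2); q=p.copy(); q[1]=-.12; q[2]=.2; arm.move_to(q,QY); st()
shot('top','t6');shot('scene','s6');crop('t6',190,170,260,245,8,'c15'); crop('s6',170,140,260,220,8,'c16')
E
```

```text
[ 0.22236054  0.19371471 -0.0828689 ]
0.0000 t23.35 z0.0735 x0.4665 F [-0.4  0.  -0.2]
0.0000 t23.60 z0.0728 x0.4666 F [-1.3 -0.2  4.5]
0.0000 t23.85 z0.0721 x0.4666 F [-3.2 -0.5 11.9]
0.0000 t24.10 z0.0717 x0.4667 F [-4.6 -0.7 16. ]
0.0010 t24.35 z0.0717 x0.4666 F [-1.8 -0.6 12.3]
0.0020 t24.60 z0.0713 x0.4665 F [ 0.3 -1.4 14.6]
0.0030 t24.85 z0.0710 x0.4664 F [ 2.6 -1.6 14.4]
0.0040 t25.10 z0.0707 x0.4663 F [ 4.2 -2.1 14.5]
0.0050 t25.35 z0.0704 x0.4659 F [ 3.8 -1.5 16.1]
0.0060 t25.60 z0.0703 x0.4651 F [ 4.7 -0.4 15.8]
0.0070 t25.85 z0.0701 x0.4644 F [ 4.8 -0.4 16.9]
0.0080 t26.10 z0.0700 x0.4634 F [ 4.2 -1.2 17.9]
0.0090 t26.35 z0.0701 x0.4623 F [ 4.6 -0.3 19. ]
0.0100 t26.60 z0.0702 x0.4610 F [ 5.2 -0.4 17.3]
0.0110 t26.85 z0.0702 x0.4603 F [ 4.2 -0.3 15.8]
0.0120 t27.10 z0.0700 x0.4600 F [ 6.6 -2.  16. ]
0.0130 t27.35 z0.0699 x0.4594 F [ 8.2 -0.9 16.8]
 t 27.35 p [0.4594 0.1205 0.0729] F [ 8.4  -0.68 16.73] gap -0.0001
 t 28.78 p [ 0.459  -0.1191  0.1991] F [-0.02  0.4  -0.64] gap 0.0003
```

View pics/c15.png

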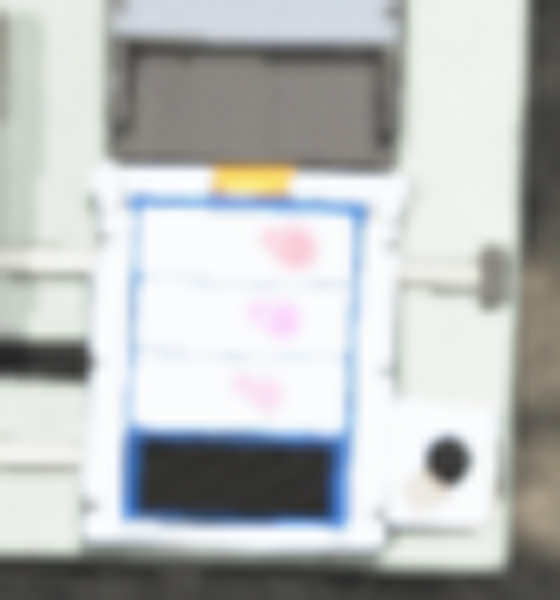

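View pics/c16.png

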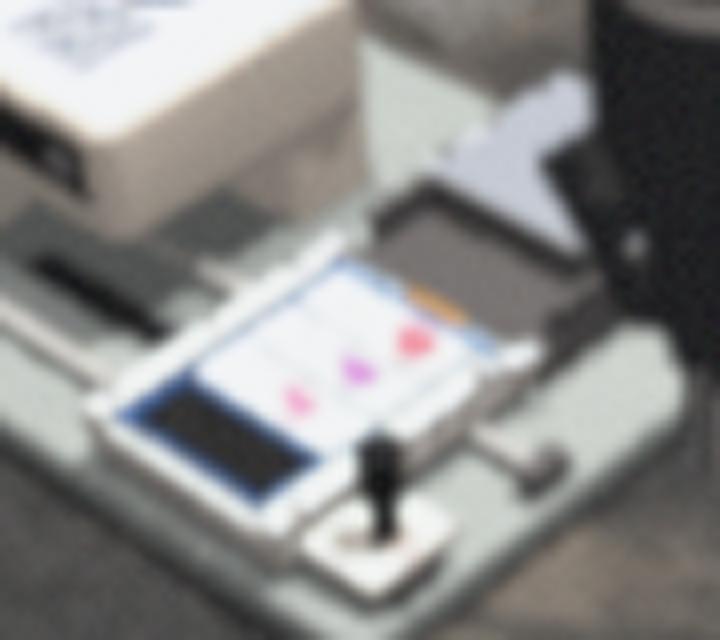

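The catch stands up bright behind the tray (crop 252,180), and the tray is against the front stop. The last draw force rose to 8 N. Next I push the knob left with closed fingers.

```bash
python3 - <<'E'
from h import *
K=np.array([.4652,.043,.088])
A=K-ey*.045; A[2]=.15
arm.move_to(A,QX[0]); A[2]=.088; arm.move_straight(A,.15); arm.sleep(.15)
b=arm.sense()['force']; st('ready')
s0=K-ey*.024
arm.move_straight(s0,.08); st('near')
for d in [.05,.10,.130,.137]:
    arm.move_straight(s0+ey*d,.07); st(d)
d=.137
while d<.160:
    d+=.0015; arm.move_straight(s0+ey*d,.02); s=arm.sense(); f=s['force']-b
    print(round(d,4),s['tcp_pos'].round(4),f.round(1))
    if f@ey<-9: break
shot('top','t7');shot('scene','s7');crop('t7',135,135,265,250,6,'c17'); crop('s7',145,100,280,225,5,'c18')
E
```

```text
ready t 31.2 p [ 0.4653 -0.0022  0.089 ] F [ 0.22 -0.27  0.44] gap -0.0002
near t 31.61 p [0.4649 0.0194 0.0882] F [-0.25 -0.1   1.12] gap -0.0003
0.05 t 32.48 p [0.4653 0.0692 0.0879] F [-0.07 -0.84  1.19] gap 0.0002
0.1 t 33.34 p [0.4664 0.1192 0.088 ] F [-0.72 -0.94  0.33] gap 0.0003
0.13 t 33.92 p [0.4667 0.1496 0.088 ] F [-0.45 -0.52  0.45] gap -0.0
0.137 t 34.17 p [0.4669 0.1562 0.088 ] F [-0.4   0.17  0.66] gap 0.0001
0.1385 [0.467  0.1574 0.088 ] [-0.5 -0.2 -0.2]
0.14 [0.467  0.1589 0.088 ] [-0.7 -1.  -1.2]
0.1415 [0.467  0.1606 0.088 ] [ 0.3 -0.5 -0.7]
0.143 [0.467  0.1621 0.088 ] [-0.4 -1.  -0.1]
0.1445 [0.4671 0.1636 0.088 ] [ 0.3 -1.3 -0.3]
0.146 [0.4671 0.1638 0.088 ] [-0.8 -9.3  0. ]
```

View pics/c18.png

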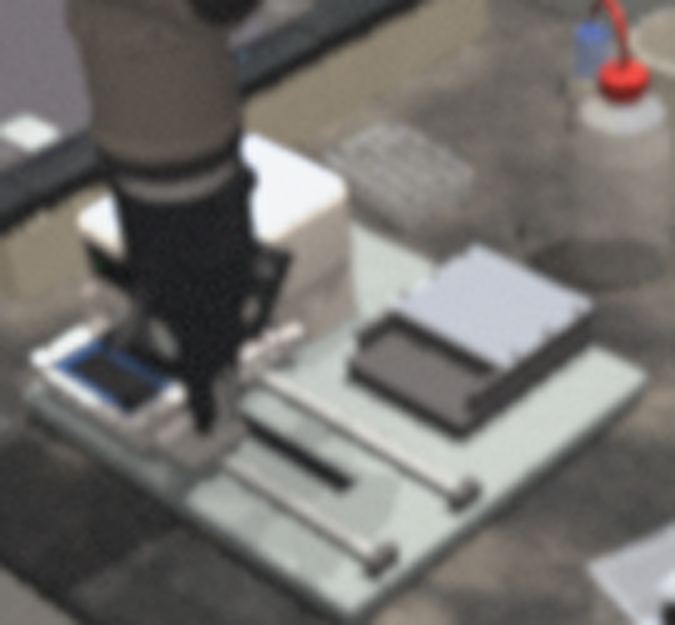

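The stop was reached: force jumped from 1 to 9 N, and knob travel was about 140 mm. Now I back off and look.

```bash
python3 - <<'E'
from h import *
p=arm.sense()['tcp_pos'].copy()
p=p-ey*.05; arm.move_straight(p,.1); p[2]=.2; arm.move_straight(p,.2); p=p-ey*.25; arm.move_to(p,QX[0]); st()
shot('top','t8');shot('scene','s8');crop('t8',135,135,265,250,6,'c19'); crop('s8',145,120,280,225,5.5,'c20')
E
```

```text
t 38.12 p [ 0.4623 -0.1353  0.1994] F [ 0.12  0.19 -0.18] gap 0.0
```

View pics/c19.png

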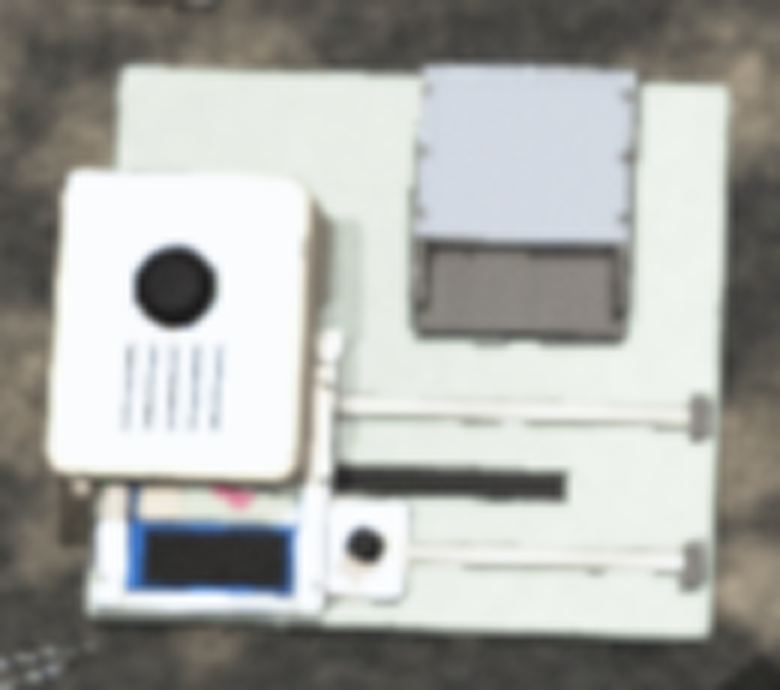

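View pics/c20.png

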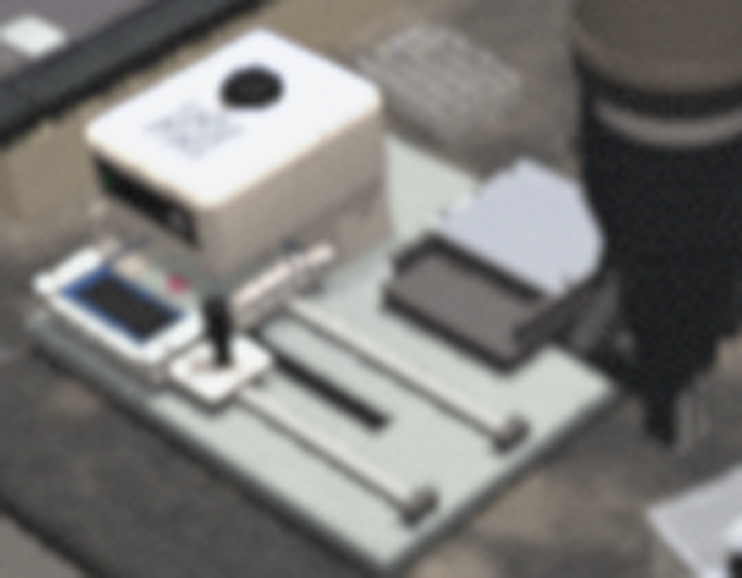

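The carriage sits under the head at its stop, with the knob at (365,545), the tray against the front stop, and the dock empty. The robot touches nothing, so I'm handing in.

```bash
python3 - <<'E'
from h import *
arm.hand_in()
E
```

```text
the job is handed in; nothing more can be done
```

The tray is loaded on the carriage and the carriage is under the scanning head at its stop. I handed the job in just after 38 s on the robot's clock.

- **Carriage to the loading stop:** I gripped the knob and drew the carriage right until it met the stop, where the force rose to 7.5 N. The catch then lined up with the middle of the tray.
- **Tray draw:** My first draw, at about 13 N, slipped on the pad and left the tray about 5 mm short, with the catch still down. I pressed again on the pad at about 17 N (peak 19 N) and drew it home. The pictures then showed the tray at the front stop and the brass catch up behind it.
- **Carriage to the scanning stop:** I pushed the knob left with closed fingers. The force jumped from about 1 N to 9 N after about 140 mm of travel, which marks the stop.

**Last checks:** The final pictures show the dock empty, the tray against the front stop, the carriage under the head and the arm clear of everything. The rear of the tray and the catch are hidden under the head there, so I last saw the catch up just before the final slide. I kept the fingertips on the thumb pad and off the glass. I moved none of the other things on the bench, but I did not compare their positions in the final pictures.

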